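# Release a rigid air tube from a push-fit port with the release fork

## Robot

A 6-joint arm with a two-finger parallel gripper is mounted at the origin on a cart in front of the work surface, level with it; the furniture and walls round the work are solid. World frame = base frame: x ahead of the robot, y to its left, z up, the work surface at z = 0. Lengths are in mm, angles in rad, forces in N, time in s.
With the tool pointing down it reaches from about 350 to 975 mm from the base axis. Payload 7.1 kg.
Tool frame: the origin (TCP) lies at the very end of the fingers, on their centre line; the grasp point (between the pads) lies ctrl.hold_point_z behind it (ctrl.hold_point_z is the distance from the TCP to the grasp point, in mm); z points along the fingers, y is the line along which they close (so a half turn about z gives the same grasp; the last joint's range is limited). The gripper opens to 88 mm and grips with 3 to 60 N. Pads are 20 mm wide; open, the fingers measure 115 mm over their backs; the gripper's body (75 mm by 178 mm) begins 61 mm behind the grasp point.
Start: joints at [-1.297, 0.423, 1.63, -0, 1.089, -0.019], TCP at [180.414, -598.377, 195.775] pointing down, gripper open.
Joint ranges: [-3, 3], [-0.9, 2.11], [0.09, 2.58], [-1.31, 4.45], [0.11, 2.69], [-2.54, 2.54]. Speed limits (rad/s): [2.39, 2.39, 3.01, 3.14, 3.14, 3.14].

## Interface

Orientations are given as a rotation vector (axis times angle).
In Python, from workcell import ctrl gives the robot as it stands. The module is installed in compiled form; this text tells all that it offers.
- The arm moves only by the shell command python3 -m creep 'ROWS'. ROWS is JSON, a list of rows, each an object with "translation": the shift along the tool's x, y, z in mm, a list of three; "angular": the turn, a rotation vector about the tool's x, y, z in rad, a list of three; "jaw": the opening, from 0 (shut) to 1 (fully open). A call has exactly 8 rows; each row is the pose to reach, as a shift and turn from the pose commanded when the call began, along the tool's axes at that moment; what a row does not reach only later rows make up. A row lasts 1/8 s, in which the tool goes at most 62.5 mm and 10.7 degrees, less where a joint would pass 70% of its speed; a pose out of reach is approached as far as the arm can. A call with a gripper value outside its range is refused whole. The fingers move at their own pace and stop on an object; the grip force is fixed at half the most. Time passes only in rows, so rows that repeat a pose let the fingers close, or fill a call up. It gives the time, the measured TCP pose, the force, the opening and the grip force at its end, in the units of the state.
- ctrl.get_obs(): the state, without advancing time (a new reading comes with each control period).
- ctrl.get_image(name): name is "side" or "top"; returns the picture (480x640x3 uint8, red, green, blue); there is no depth.
- ctrl.camera_info(name): a dict with "camera_matrix" (3x3 intrinsics, pixels), "world_from_camera" (4x4, takes a point from camera to world coordinates). Camera axes: x right, y up, looking along -z (the intrinsics and any distortion apply to the point x, -y, -z); pixel columns grow to the right and rows downward; lengths in mm; the calibration is good to about 2 mm. A picture is of the moment at which its call begins. camera_info takes no time and is no camera call.
- ctrl.close_job(): hands the job in; it is judged then, once.
Trained networks look in the newest picture that a camera, given by its name, has taken for a name from the list of things; names that differ only in an ending like _2 or _b are one class to them, and where a whole thing is asked for, a point or a joint stands for the part that bears it (a point fixed in the world has none). Each returns a list of dicts, best first, with "score" (0 to 1); they miss things now and then, are a little off and sometimes report something else, mostly with a low value. They report only what shows in the picture. A call takes as long as a camera call.
- ctrl.look_for(camera, label): "rect" ([left, top, right, bottom] in pixels, round what is visible of it).
The state is a dict: "t": time; "qpos": joint angles; "qvel": joint speeds; "joint_torque": joint torques, N m; "ee_pos": TCP position; "orientation": TCP orientation; "ft_force": force on the tool from outside, world axes, zero at the start; "moment": the same for the moment, N m; "width": finger opening in mm; "grasp_force": force on a finger pad.
Only numpy, scipy, OpenCV 4.12 (cv2) and the standard library are available. Lean on these libraries where they do the work, as an engineer would, in place of code of your own. Each camera call takes 0.05 s, during which the arm holds its last target. There are 200 camera calls.

## Task

Disconnect the rigid tube from the push-fit port of the air block: push the release fork fully home along its guide, so that it presses the collet ring down and prises the tube up off its catch. Then, with the fork left home, draw the tube straight up out of the port, lower it gently foot first into the open glass jar that stands next to the lidded one (not the jars at the far left back) and let go. Do not knock the jar over or disturb anything else on the bench.

Things in the scene. Friction and masses are not known exactly. Their poses are not given: they have to be found in the camera images.
- air_block: Aluminium bench manifold, fixed, 180 mm long (its x) x 80 wide (its y) x 55 high, a small round gauge on its +y side, brass plugs on its -y side, a brass hose barb at its +x end. Origin: centre of its underside. Its x axis points from the fork's thumb tab to the tube, roughly away from the robot; its flat deck is at its z = 55 mm.
- port (a point): Centre of the push-fit port's mouth, on the deck, 52 mm along the block's +x from its origin. The port is a plain vertical bore 21.6 mm wide and 40 mm deep, surrounded by the black collet ring (39 mm outside).
- collet (a joint): How far the black collet ring is pressed down, m: 0 = up, 6 mm proud of the deck; 0.006 = flush. Spring 3 N when up, 6 N when flush. Four jaws in the port hold the tube by a groove (about 1 mm of play); they let go when the ring is down by about 5 mm. While the ring is up the tube cannot be pulled out.
- release_fork (a joint): Travel of the steel release fork along the block's +x, m: 0 = drawn back, 0.052 = fully home at its stop. It is captive between two dark guide rails on the deck and stays where it is left; pushing takes 4 to 12 N. From about 0.009 to 0.024 its two wedge prongs press the ring flush, from about 0.026 to 0.048 their ramps lift the tube by 8.5 mm, then its bead rests on flat lands.
- fork_tab (a point): Middle of the rear (robot side) face of the fork's upright thumb tab, 20 mm above the deck; push here along the block's +x. The tab is 34 mm wide, reaches 34 mm above the deck and stands 132 mm from the port axis when drawn back, 80 mm when home. Behind and beside it nothing is higher than 16 mm above the deck (the rails, 23 to 30 mm either side of the middle).
- tube: Rigid aluminium tube standing in the port, 145 mm long, 20 mm outside, about 90 g. Origin: centre of its foot (lower end); z up the tube. A bead 29 mm wide goes round it 50 to 55 mm from the foot; above that it is plain: grip it 110 to 130 mm from the foot, so that the fingers stay above the jar. The foot starts 40 mm below the deck, 31.5 mm with the fork home.
- tube_foot (a point): Centre of the tube's lower end (same point as tube).
- open_jar: The clear glass jar without a lid that stands about 0.1 m from the lidded one, loose, 66 mm wide, 88 mm high, 160 g. Origin: centre of its underside. Its inner floor is 6 mm up; its mouth is 42 mm wide inside and 52 mm outside. The tube stands in it leaning loosely, or hangs by its bead on the rim; either will do.
- lidded_jar: Bystander: a second glass jar of the same size with a white lid on it, its lid 60 mm wide, top at 90 mm. Origin: centre of its underside. Leave it alone.
- nose_pliers: Bystander: pliers with blue handles, 152 mm long, 12 mm high, loose on the bench; origin at its underside.
- side_cutter: Bystander: side cutter with red handles, 129 mm long, 12 mm high, loose on the bench; origin at its underside.
- driver_a: Bystander: screwdriver with an orange handle, 160 mm long, 27 mm high, loose on the bench near the block; origin at its underside.
- tape_roll: Bystander: masking tape roll, 98 mm wide, 48 mm high, loose at the back; origin at its underside.

How it is judged:
By the outcome, as a careful person would: the job done as asked, in the order asked, and still so for the second after the job is handed in, with the robot touching nothing.
It also fails if it takes over 53 s, if anything falls off the work surface, if the arm or the gripper's body presses on something with over 40 N, if the wrist force passes 120 N, or if a joint passes its speed limit or range.

## Working session

There is one attempt and no reset: what is moved stays moved. The work goes in short steps, Python scripts to look and compute and a shell command to move; the robot and the scene stay as the last step left them, time stands still between calls to the robot, and variables do not carry over. Pictures are saved under pics/ and viewed, at most 10 in all, crops included, and the job is handed in when it is done.

```bash
mkdir -p pics
python3 - <<'E'
from workcell import ctrl
import cv2, numpy as np
np.set_printoptions(precision=4,suppress=True)
o=ctrl.get_obs();print(o,ctrl.hold_point_z)
for c in("side","top"):
    im=ctrl.get_image(c);cv2.imwrite(f"pics/{c}0.png",im[...,::-1]);i=ctrl.camera_info(c);print(c,i)
    for l in("air_block","fork_tab","collet","tube","open_jar","lidded_jar"):
        print(l,[(np.round(d["rect"]),round(d["score"],2)) for d in ctrl.look_for(c,l)[:3]])
E
```

```text
{'t': 0.0, 'qpos': array([-1.297 ,  0.4238,  1.6307, -0.    ,  1.0886, -0.019 ]), 'qvel': array([-0.0003, -0.0004,  0.0003, -0.0007, -0.0009, -0.0008]), 'joint_torque': array([ -0.0003, -54.4633, -27.3669,   0.0643,   0.0227,  -0.0001]), 'ee_pos': array([ 180.2672, -597.8181,  195.0182]), 'orientation': array([-3.1065, -0.4582,  0.0004]), 'ft_force': array([-0.8687, -0.5343, -0.4242]), 'moment': array([ 0.0393, -0.0071, -0.0352]), 'grasp_force': 0.0, 'width': 87.6569575861893} 18.700000000000003
side {'camera_matrix': array([[578.315 ,   0.    , 322.1567],
       [  0.    , 578.315 , 238.5781],
       [  0.    ,   0.    ,   1.    ]]), 'world_from_camera': array([[ -0.9825,   0.1202,  -0.1423, 415.8334],
       [ -0.1861,  -0.5979,   0.7797, 948.3608],
       [  0.0087,   0.7925,   0.6098, 657.9916],
       [  0.    ,   0.    ,   0.    ,   1.    ]])}
air_block [(array([267., 174., 385., 241.]), 0.82)]
fork_tab [(array([316., 173., 374., 204.]), 0.74)]
collet [(array([295., 194., 317., 203.]), 0.54)]
tube [(array([296., 146., 313., 199.]), 0.71)]
open_jar [(array([332., 267., 382., 336
[... 207 characters left out ...]
      [  0.    ,   0.    ,   1.    ]]), 'world_from_camera': array([[   0.0284,    0.9822,   -0.1856,  310.7111],
       [  -0.9994,    0.0315,    0.0139,  204.9663],
       [   0.0195,    0.1851,    0.9825, 1308.926 ],
       [   0.    ,    0.    ,    0.    ,    1.    ]])}
air_block [(array([345., 177., 421., 275.]), 0.77), (array([319., 288., 368., 343.]), 0.43)]
fork_tab [(array([372., 210., 405., 262.]), 0.57), (array([345., 176., 420., 274.]), 0.22)]
collet [(array([370., 209., 405., 258.]), 0.62), (array([365., 192., 384., 216.]), 0.61)]
tube [(array([368., 186., 384., 210.]), 0.76)]
open_jar [(array([243., 250., 273., 283.]), 0.72)]
lidded_jar [(array([182., 234., 215., 268.]), 0.81)]
```

View pics/side0.png

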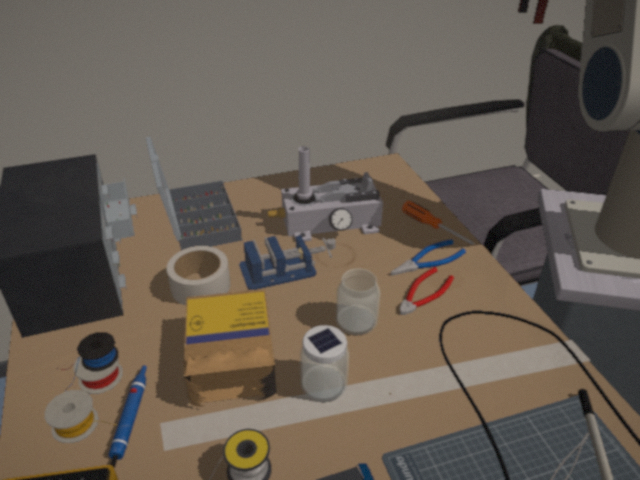

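View pics/top0.png

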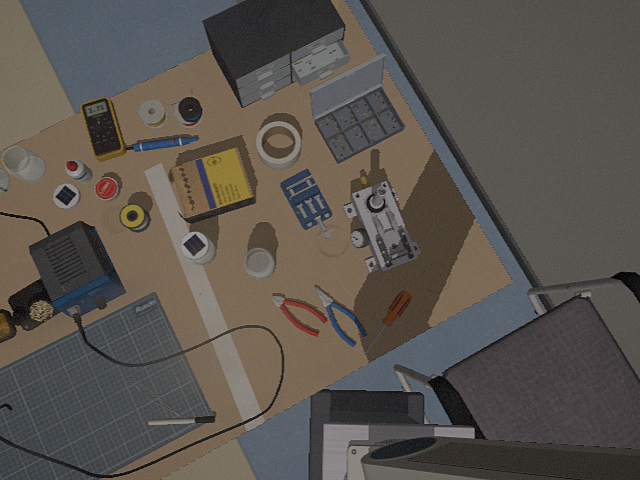

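The bench shows the block with the tube at top (376,200) and side (304,172). The open jar is at top (259,263) and side (358,300), and the lidded jar at top (197,248). I'll zoom in for exact pixels.

```bash
python3 - <<'E'
import cv2, numpy as np
a=cv2.imread("pics/top0.png")[165:290,335:435];b=cv2.imread("pics/side0.png")[135:250,255:395]
a=cv2.resize(a,None,fx=4,fy=4,interpolation=3);b=cv2.resize(b,None,fx=2.8,fy=2.8,interpolation=3)
o=np.zeros((500,800,3),np.uint8);o[:,:400]=a;o[:322,400:792]=b
j=cv2.imread("pics/top0.png")[240:292,235:285];j=cv2.resize(j,None,fx=3.4,fy=3.4,interpolation=3);o[323:323+j.shape[0],400:400+j.shape[1]]=j
j=cv2.imread("pics/side0.png")[262:340,325:390];j=cv2.resize(j,None,fx=2.25,fy=2.25,interpolation=3);o[323:323+j.shape[0],600:600+j.shape[1]]=j
cv2.imwrite("pics/z1.png",o)
E
cat > h.py <<'E'
from workcell import ctrl
import numpy as np
from scipy.spatial.transform import Rotation as R
from scipy.optimize import least_squares
np.set_printoptions(precision=2,suppress=True)
I={c:ctrl.camera_info(c) for c in("side","top")}
def proj(c,P):
    T=np.linalg.inv(I[c]["world_from_camera"]);q=T[:3,:3]@np.asarray(P,float)+T[:3,3]
    u=I[c]["camera_matrix"]@[q[0],-q[1],-q[2]];return u[:2]/u[2]
def atz(c,uv,z):
    T=I[c]["world_from_camera"];d=np.linalg.solve(I[c]["camera_matrix"],[uv[0],uv[1],1]);d=T[:3,:3]@[d[0],-d[1],-d[2]]
    return T[:3,3]+d*(z-T[2,3])/d[2]
def tool(P):  # world point -> shift in current tool axes from measured TCP
    o=ctrl.get_obs();return R.from_rotvec(o["orientation"]).inv().apply(np.asarray(P)-o["ee_pos"])
E
```

```text
(no output)
```

View pics/z1.png

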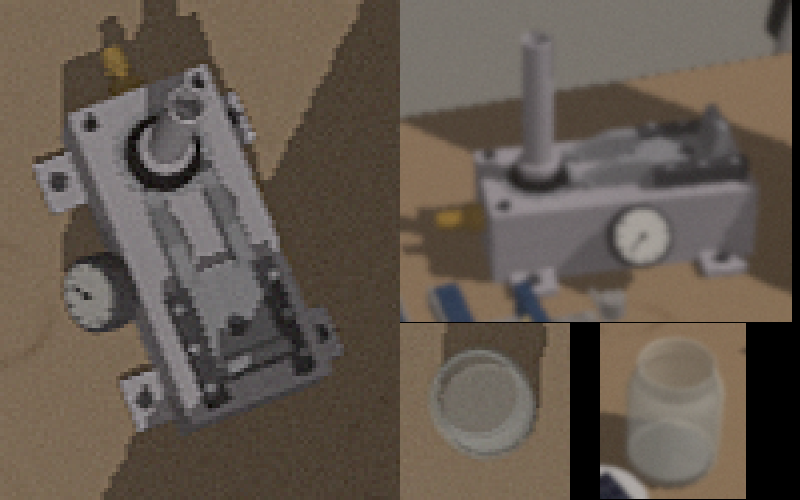

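Zoomed: tube top at top (381.5,190.8) and side (303.9,148.6). The collet ring is at top (376,203.2), the tab about top (394,256), and the jar mouth about top (257.4,263).

Run:
```python
from h import *
T=lambda x,y:np.array([335+x/4,165+y/4]);S=lambda x,y:np.array([255+(x-400)/2.8,135+y/2.8])
obs=[("top",T(186,103),(52,0,160)),("top",T(164,153),(52,0,61)),("side",S(537,38),(52,0,160)),("side",S(539,175),(52,0,61)),
("top",T(70,112),(90,40,55)),("top",T(208,68),(90,-40,55)),("side",S(490,215),(90,40,55)),("side",S(755,188),(-90,40,55)),("side",S(477,152),(90,-40,55))]
def w(p,q):
    c,s=np.cos(p[2]),np.sin(p[2]);return [p[0]+c*q[0]-s*q[1],p[1]+s*q[0]+c*q[1],q[2]]
f=lambda p:np.concatenate([proj(c,w(p,q))-uv for c,uv,q in obs])
x0=atz("top",(390,230),55);print(x0)
r=least_squares(f,[x0[0],x0[1],0.3],loss="soft_l1",x_scale=[10,10,.1]);p=r.x;print(p,f(p).reshape(-1,2))
print("port",w(p,(52,0,55)),"tab",w(p,(-80,0,75)))
for q in((-90,40,55),(-90,-40,55),(-80,0,89)):print(q,(proj("top",w(p,q))-[335,165])*4,(proj("side",w(p,q))-[255,135])*2.8+[400,0])
# jar: rim outer circle in top; side
J=lambda x,y:np.array([235+(x-400)/3.4,240+(y-323)/3.4]);K=lambda x,y:np.array([325+(x-600)/2.25,262+(y-323)/2.25])
for z in (88,70):print("jar top",z,atz("top",J(480,396),z),atz("top",J(484,402),z))
print("jar side rim",atz("side",K(680,363),88), "foot",atz("side",K(675,452),3))
print("lid",atz("top",(198.5,247),88))
```

```text
[555.99  29.31  55.  ]
[564.04  42.26   0.36] [[ 0.25  0.72]
 [-0.13 -0.19]
 [-0.15 -0.18]
 [-0.3  -2.23]
 [-0.41  0.37]
 [-0.26 -0.29]
 [-0.08  0.08]
 [ 1.25  0.62]
 [-0.81 -0.92]]
port [np.float64(612.6244530685929), np.float64(60.806594684706695), 55] tab [np.float64(489.3010890739003), np.float64(13.739112353137628), 75]
(-90, 40, 55) [184.54 427.2 ] [758.49 189.75]
(-90, -40, 55) [325.86 377.91] [729.1  126.86]
(-80, 0, 89) [258.77 375.73] [732.32 116.04]
jar top 88 [475.16 303.67  88.  ] [471.6  301.09  88.  ]
jar top 70 [477.59 305.12  70.  ] [473.97 302.51  70.  ]
jar side rim [474.46 306.64  88.  ] foot [474.08 304.35   3.  ]
lid [501.29 428.15  88.  ]
```

```bash
cat >> h.py <<'E'
B=(564.04,42.26,.36)
def blk(x,y,z):
    c,s=np.cos(B[2]),np.sin(B[2]);return np.array([B[0]+c*x-s*y,B[1]+s*x+c*y,z])
def inblk(P):
    c,s=np.cos(B[2]),np.sin(B[2]);d=np.asarray(P)[:2]-B[:2];return np.array([c*d[0]+s*d[1],-s*d[0]+c*d[1],P[2]])
def yawerr():
    X=R.from_rotvec(ctrl.get_obs()["orientation"]).as_matrix();return np.arctan2(X[1,0],X[0,0])-B[2],X[2]
E
python3 - <<'E'
from h import *
print(tool(blk(-115,0,150)),yawerr())
E
```

```text
[ 437.49 -494.92   45.76] (np.float64(-0.0671335382682805), array([-0.,  0., -1.]))
```

```bash
python3 -m creep '[{"translation":[437,-495,0],"angular":[0,0,-0.067],"jaw":0},{"translation":[437,-495,0],"angular":[0,0,-0.067],"jaw":0},{"translation":[437,-495,0],"angular":[0,0,-0.067],"jaw":0},{"translation":[437,-495,0],"angular":[0,0,-0.067],"jaw":0},{"translation":[437,-495,0],"angular":[0,0,-0.067],"jaw":0},{"translation":[437,-495,0],"angular":[0,0,-0.067],"jaw":0},{"translation":[437,-495,0],"angular":[0,0,-0.067],"jaw":0},{"translation":[437,-495,0],"angular":[0,0,-0.067],"jaw":0}]'
python3 -c "
from h import *
print(tool(blk(-115,0,150)),yawerr())"
```

```text
t: 1.7
ee_pos: [389.9, -142.3, 196.2]
orientation: [3.09, 0.561, 0.002]
ft_force: [0.8, -0.2, 0.0]
width: 11.0
grasp_force: 0.0
[ 112.89 -111.45   46.26] (np.float64(-0.0005549638729266948), array([ 0.,  0., -1.]))
```

```bash
python3 -m creep '[{"translation":[113,-111,0],"angular":[0,0,0],"jaw":0},{"translation":[113,-111,0],"angular":[0,0,0],"jaw":0},{"translation":[113,-111,0],"angular":[0,0,0],"jaw":0},{"translation":[113,-111,46],"angular":[0,0,0],"jaw":0},{"translation":[113,-111,46],"angular":[0,0,0],"jaw":0},{"translation":[113,-111,46],"angular":[0,0,0],"jaw":0},{"translation":[113,-111,46],"angular":[0,0,0],"jaw":0},{"translation":[113,-111,46],"angular":[0,0,0],"jaw":0}]'
python3 - <<'E'
from h import *
import cv2
print(tool(blk(-115,0,74)),yawerr())
a=ctrl.get_image("top");b=ctrl.get_image("side")
a=cv2.resize(a[165:290,335:435],None,fx=4,fy=4,interpolation=3);b=cv2.resize(b[110:250,255:395],None,fx=2.8,fy=2.8,interpolation=3)
o=np.zeros((500,800,3),np.uint8);o[:,:400]=a;o[:392,400:792]=b
cv2.imwrite("pics/z2.png",o[...,::-1])
E
```

```text
t: 2.7
ee_pos: [456.4, -0.7, 150.9]
orientation: [3.091, 0.561, 0.003]
ft_force: [1.0, -0.1, 0.2]
width: 0.5
grasp_force: 0.0
[ 0.72 -2.33 76.85] (np.float64(-0.0009630411413846796), array([ 0.,  0., -1.]))
```

View pics/z2.png

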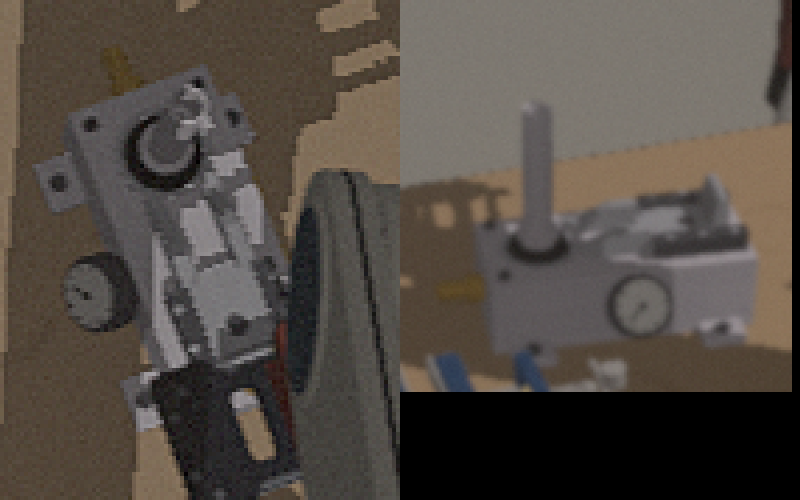

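The gripper sits behind the block at top (360,262), with the fork still drawn back and the tube upright. Next: descend behind the tab.

```bash
python3 -m creep '[{"translation":[0,-2,30],"angular":[0,0,0],"jaw":0},{"translation":[0,-2,60],"angular":[0,0,0],"jaw":0},{"translation":[0,-2,77],"angular":[0,0,0],"jaw":0},{"translation":[0,-2,77],"angular":[0,0,0],"jaw":0},{"translation":[0,-2,77],"angular":[0,0,0],"jaw":0},{"translation":[8,-2,77],"angular":[0,0,0],"jaw":0},{"translation":[14,-2,77],"angular":[0,0,0],"jaw":0},{"translation":[20,-2,77],"angular":[0,0,0],"jaw":0}]'
python3 -c "
from h import *
print(inblk(ctrl.get_obs()['ee_pos']))"
```

```text
t: 3.8
ee_pos: [474.6, 8.8, 73.2]
orientation: [3.091, 0.562, 0.001]
ft_force: [-0.3, 0.1, -0.6]
width: 0.7
grasp_force: 0.0
[-95.47   0.19  73.16]
```

Now push, about 55 mm over the row sequence, slowing at the end.

```bash
python3 -m creep '[{"translation":[7,0,0],"angular":[0,0,0],"jaw":0},{"translation":[14,0,0],"angular":[0,0,0],"jaw":0},{"translation":[21,0,0],"angular":[0,0,0],"jaw":0},{"translation":[28,0,0],"angular":[0,0,0],"jaw":0},{"translation":[34,0,0],"angular":[0,0,0],"jaw":0},{"translation":[40,0,0],"angular":[0,0,0],"jaw":0},{"translation":[45,0,0],"angular":[0,0,0],"jaw":0},{"translation":[49,0,0],"angular":[0,0,0],"jaw":0}]'
python3 -c "
from h import *
print(inblk(ctrl.get_obs()['ee_pos']),yawerr())"
```

```text
t: 4.8
ee_pos: [519.9, 26.0, 72.8]
orientation: [3.091, 0.562, -0.0]
ft_force: [0.3, 0.5, 0.6]
width: 0.5
grasp_force: 0.0
[-47.09   0.3   72.75] (np.float64(-0.00014963685814911587), array([-0.,  0., -1.]))
```

Run:
```python
from h import *
import cv2
a=ctrl.get_image("top");b=ctrl.get_image("side")
a=cv2.resize(a[165:290,335:435],None,fx=4,fy=4,interpolation=3);b=cv2.resize(b[90:250,255:395],None,fx=2.8,fy=2.8,interpolation=3)
o=np.zeros((500,800,3),np.uint8);o[:,:400]=a;o[:448,400:792]=b
cv2.imwrite("pics/z3.png",o[...,::-1])
```

```text
(no output)
```

View pics/z3.png

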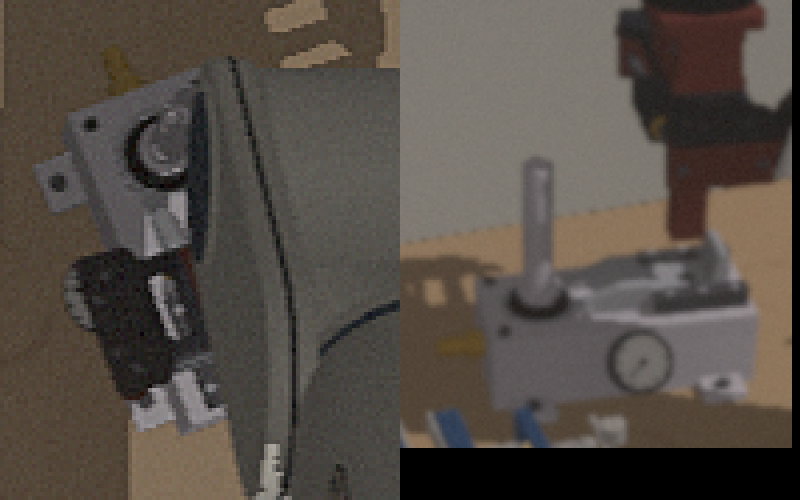

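Run:
```python
from h import *
o=ctrl.get_obs();P=o["ee_pos"];print(P,o["width"])
Z=lambda q:((q-[255,90])*2.8+[400,0])
print(Z(proj("side",P)),Z(proj("side",P+[0,0,50])),Z(proj("side",P+[0,0,100])))
for q in((-80,0,89),(-80,17,89),(-80,-17,89),(-80,0,55),(-90,26,71),(-47,0,55)):print(q,Z(proj("side",blk(*q))))
print((proj("top",P+[0,0,80])-[335,165])*4)
```

```text
[520.05  25.96  72.82] 0.47249528703400534
[683.27 267.19] [686.67 202.4 ] [690.27 133.77]
(-80, 0, 89) [732.46 242.32]
(-80, 17, 89) [738.66 255.62]
(-80, -17, 89) [726.41 229.34]
(-80, 0, 55) [729.32 285.01]
(-90, 26, 71) [754.8  284.52]
(-47, 0, 55) [682.15 289.21]
[254.47 294.7 ]
```

Run:
```python
from h import *
import cv2
P=inblk(ctrl.get_obs()["ee_pos"])
for dz in(80,105,140):
  print(dz,[((proj("top",blk(P[0]+a,P[1]+89,P[2]+dz))-[335,165])*4).round() for a in(37.5,-37.5)])
Z=lambda q:((q-[255,90])*2.8+[400,0])
for dz in(80,105):
  print(dz,[Z(proj("side",blk(P[0]+a,P[1]+89,P[2]+dz))).round() for a in(37.5,-37.5)])
a=ctrl.get_image("side");cv2.imwrite("pics/z4.png",cv2.resize(a[60:210,290:440],None,fx=4,fy=4,interpolation=3)[...,::-1])
```

```text
80 [array([ 58., 281.]), array([110., 425.])]
105 [array([ 62., 272.]), array([115., 419.])]
140 [array([ 68., 258.]), array([123., 409.])]
80 [array([660., 238.]), array([782., 228.])]
105 [array([662., 201.]), array([785., 191.])]
```

View pics/z4.png

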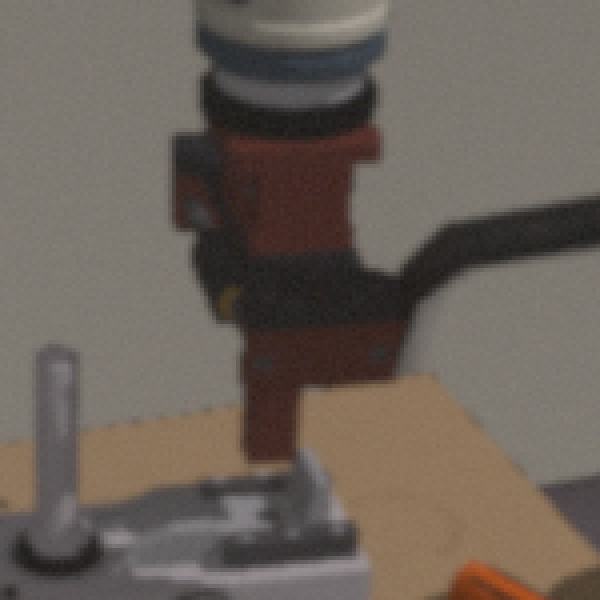

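The fork tab has not moved (side zoom (310,480)). The closed fingertips end at side pixel (358,175), about 23 mm higher than the reported TCP, so they passed over the tab. I'll back off and measure the tip height by its colour with the jaws both shut and partly open.

```bash
python3 -m creep '[{"translation":[0,0,-15],"angular":[0,0,0],"jaw":0},{"translation":[-35,0,-15],"angular":[0,0,0],"jaw":0},{"translation":[-75,0,-15],"angular":[0,0,0],"jaw":0},{"translation":[-75,0,-15],"angular":[0,0,0],"jaw":0},{"translation":[-75,0,-15],"angular":[0,0,0],"jaw":0},{"translation":[-75,0,-15],"angular":[0,0,0],"jaw":0},{"translation":[-75,0,-15],"angular":[0,0,0],"jaw":0},{"translation":[-75,0,-15],"angular":[0,0,0],"jaw":0}]'
cat >> h.py <<'E'
import cv2
def tip():
    P=ctrl.get_obs()["ee_pos"];im=ctrl.get_image("side").astype(int);c=proj("side",P)
    m=(im[...,0]>im[...,1]*1.35)&(im[...,0]<110)
    w=m[int(c[1])-60:int(c[1])+10,int(c[0])-25:int(c[0])+30]
    for r in range(len(w)):
        k=np.flatnonzero(w[r])
        if r>20 and len(k)>2: last=(k.min()+int(c[0])-25,k.max()+int(c[0])-25,r+int(c[1])-60)
    return c,last,P
E
python3 - <<'E'
from h import *
print(tip(),inblk(ctrl.get_obs()["ee_pos"]))
c,l,P=tip()
for dz in(0,10,20,30):print(dz,proj("side",P+[0,0,dz]))
cv2.imwrite("pics/z5.png",cv2.resize(ctrl.get_image("side")[60:210,290:440],None,fx=4,fy=4,interpolation=3)[...,::-1])
E
```

```text
t: 5.95
ee_pos: [449.7, -0.4, 87.7]
orientation: [-3.091, -0.563, 0.0]
ft_force: [0.9, -0.5, 0.1]
width: 0.3
grasp_force: 0.0
(array([395.37, 175.4 ]), (np.int64(392), np.int64(401), 164), array([449.72,  -0.38,  87.68])) [-122.15    0.35   87.66]
0 [395.43 175.4 ]
10 [395.89 170.82]
20 [396.35 166.2 ]
30 [396.82 161.52]
```

View pics/z5.png

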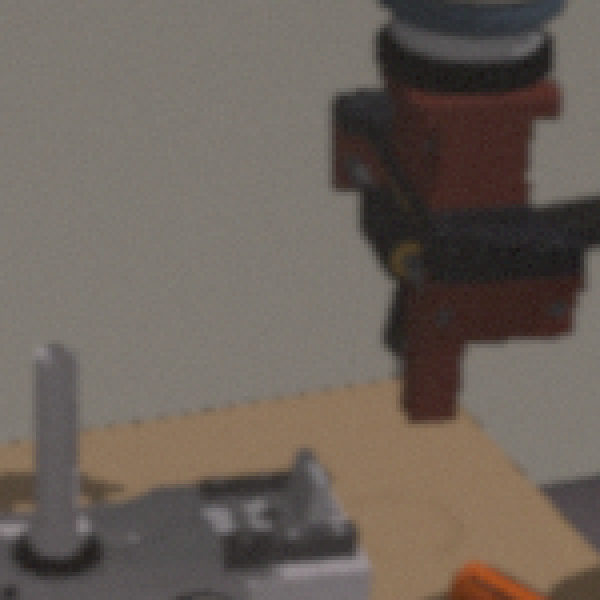

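Tip is at side (398,165), while reported TCP projects to row 175 or more. So the real tip sits about 25 mm above the report. Go down to a reported z of about 51 behind the block and check.

```bash
python3 -m creep '[{"translation":[0,0,12],"angular":[0,0,0],"jaw":0},{"translation":[0,0,24],"angular":[0,0,0],"jaw":0},{"translation":[0,0,36],"angular":[0,0,0],"jaw":0},{"translation":[0,0,36],"angular":[0,0,0],"jaw":0},{"translation":[0,0,36],"angular":[0,0,0],"jaw":0},{"translation":[0,0,36],"angular":[0,0,0],"jaw":0},{"translation":[0,0,36],"angular":[0,0,0],"jaw":0},{"translation":[0,0,36],"angular":[0,0,0],"jaw":0}]'
python3 - <<'E'
from h import *
c,l,P=tip();print(c,l,P,inblk(P))
for dz in(0,20,25,30):print(dz,proj("side",blk(-122,13,P[2]+dz)),proj("side",blk(-122,0,P[2]+dz)))
cv2.imwrite("pics/z6.png",cv2.resize(ctrl.get_image("side")[110:235,280:430],None,fx=5,fy=4.7,interpolation=3)[...,::-1])
E
```

```text
t: 7.1
ee_pos: [449.6, -0.6, 52.0]
orientation: [3.091, 0.562, 0.001]
ft_force: [-0.1, 0.0, 0.5]
width: 0.5
grasp_force: 0.0
[393.85 191.25] (np.int64(392), np.int64(396), 181) [449.6   -0.57  52.03] [-122.19    0.24   52.03]
0 [395.55 194.86] [393.72 191.2 ]
20 [396.46 185.98] [394.61 182.36]
25 [396.69 183.73] [394.83 180.11]
30 [396.93 181.46] [395.05 177.86]
```

View pics/z6.png

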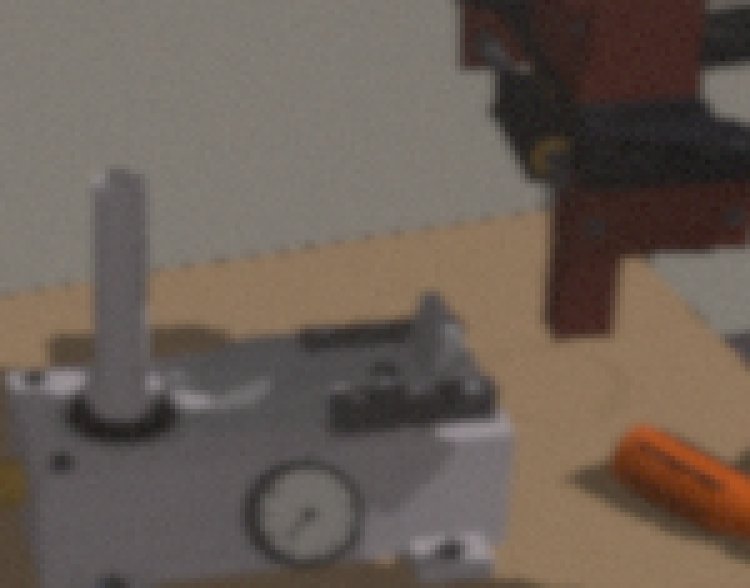

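The tip is at (582,335) in the crop, level with the upper part of the tab (about z = 80–85). The block is undisturbed. I'll lower 9 mm more, then advance to the tab.

```bash
python3 -m creep '[{"translation":[0,0,9],"angular":[0,0,0],"jaw":0},{"translation":[0,0,9],"angular":[0,0,0],"jaw":0},{"translation":[6,0,9],"angular":[0,0,0],"jaw":0},{"translation":[12,0,9],"angular":[0,0,0],"jaw":0},{"translation":[18,0,9],"angular":[0,0,0],"jaw":0},{"translation":[24,0,9],"angular":[0,0,0],"jaw":0},{"translation":[29,0,9],"angular":[0,0,0],"jaw":0},{"translation":[34,0,9],"angular":[0,0,0],"jaw":0}]'
python3 -c "
from h import *
c,l,P=tip();print(c,l,inblk(P),ctrl.get_obs()['ft_force'])"
```

```text
t: 8.2
ee_pos: [481.5, 11.6, 42.8]
orientation: [3.091, 0.562, -0.0]
ft_force: [-0.2, 0.8, -0.3]
width: 0.9
grasp_force: 0.0
[376.32 196.86] (np.int64(374), np.int64(382), 186) [-88.03   0.35  42.78] [ 0.9  -0.17  0.5 ]
```

```bash
python3 -m creep '[{"translation":[3,0,0],"angular":[0,0,0],"jaw":0},{"translation":[6,0,0],"angular":[0,0,0],"jaw":0},{"translation":[9,0,0],"angular":[0,0,0],"jaw":0},{"translation":[12,0,0],"angular":[0,0,0],"jaw":0},{"translation":[15,0,0],"angular":[0,0,0],"jaw":0},{"translation":[18,0,0],"angular":[0,0,0],"jaw":0},{"translation":[21,0,0],"angular":[0,0,0],"jaw":0},{"translation":[24,0,0],"angular":[0,0,0],"jaw":0}]'
python3 - <<'E'
from h import *
c,l,P=tip();print(c,l,inblk(P),ctrl.get_obs()['ft_force'])
cv2.imwrite("pics/z7.png",cv2.resize(ctrl.get_image("side")[110:235,280:430],None,fx=5,fy=4.7,interpolation=3)[...,::-1])
E
```

```text
t: 9.25
ee_pos: [501.9, 19.8, 42.3]
orientation: [-3.09, -0.562, 0.006]
ft_force: [-4.6, -0.5, -0.3]
width: 0.4
grasp_force: 2.3
[365.27 198.22] (np.int64(363), np.int64(371), 187) [-66.08   0.85  42.3 ] [-3.23 -1.41 -0.48]
```

View pics/z7.png

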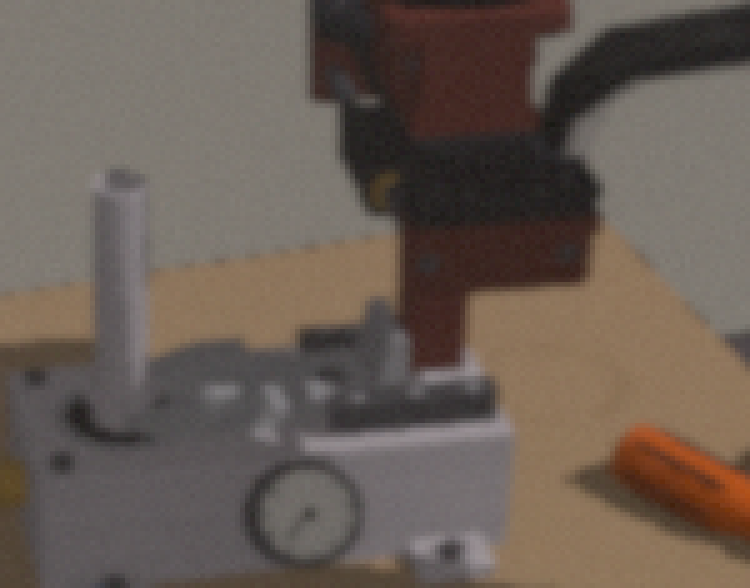

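The fork is moving: tab now at crop (378,300), about 23 mm in, ring pressed and fingers square behind the tab. Continue to home.

```bash
python3 -m creep '[{"translation":[4,0,0],"angular":[0,0,0],"jaw":0},{"translation":[8,0,0],"angular":[0,0,0],"jaw":0},{"translation":[12,0,0],"angular":[0,0,0],"jaw":0},{"translation":[16,0,0],"angular":[0,0,0],"jaw":0},{"translation":[20,0,0],"angular":[0,0,0],"jaw":0},{"translation":[23,0,0],"angular":[0,0,0],"jaw":0},{"translation":[26,0,0],"angular":[0,0,0],"jaw":0},{"translation":[28,0,0],"angular":[0,0,0],"jaw":0}]'
python3 -c "
from h import *
print(inblk(ctrl.get_obs()['ee_pos']),ctrl.get_obs()['ft_force'])"
```

```text
t: 10.35
ee_pos: [527.1, 29.3, 42.1]
orientation: [-3.091, -0.563, 0.01]
ft_force: [-13.1, -6.0, 3.3]
width: 0.5
grasp_force: 7.2
[-39.14   0.9   42.14] [-13.1   -5.97   3.28]
```

```bash
python3 -m creep '[{"translation":[1,0,0],"angular":[0,0,0],"jaw":0},{"translation":[2,0,0],"angular":[0,0,0],"jaw":0},{"translation":[3,0,0],"angular":[0,0,0],"jaw":0},{"translation":[4,0,0],"angular":[0,0,0],"jaw":0},{"translation":[4.5,0,0],"angular":[0,0,0],"jaw":0},{"translation":[5,0,0],"angular":[0,0,0],"jaw":0},{"translation":[5,0,0],"angular":[0,0,0],"jaw":0},{"translation":[5,0,0],"angular":[0,0,0],"jaw":0}]'
python3 -c "
from h import *
print(inblk(ctrl.get_obs()['ee_pos']),ctrl.get_obs()['ft_force'])"
```

```text
t: 11.35
ee_pos: [526.6, 29.9, 40.9]
orientation: [-3.09, -0.563, 0.025]
ft_force: [-20.7, -10.4, 6.2]
width: 0.2
grasp_force: 11.8
[-39.38   1.66  40.94] [-20.68 -10.36   6.18]
```

At stop (23 N with no further motion). Back off, raise, open, and look.

```bash
python3 -m creep '[{"translation":[-12,0,0],"angular":[0,0,0],"jaw":0},{"translation":[-25,0,0],"angular":[0,0,0],"jaw":0},{"translation":[-25,0,-50],"angular":[0,0,0],"jaw":0},{"translation":[-25,0,-110],"angular":[0,0,0],"jaw":0.5},{"translation":[-25,0,-160],"angular":[0,0,0],"jaw":0.5},{"translation":[-25,0,-160],"angular":[0,0,0],"jaw":0.5},{"translation":[-25,0,-160],"angular":[0,0,0],"jaw":0.5},{"translation":[-25,0,-160],"angular":[0,0,0],"jaw":0.5}]'
python3 - <<'E'
from h import *
o=ctrl.get_obs();P=o["ee_pos"];print(inblk(P),o["ft_force"],o["width"],yawerr(),proj("side",P))
a=cv2.resize(ctrl.get_image("side")[50:250,255:415],None,fx=2.5,fy=2.5,interpolation=3);b=cv2.resize(ctrl.get_image("top")[165:290,335:435],None,fx=4,fy=4,interpolation=3)
cv2.imwrite("pics/z8.png",np.hstack([a,b])[...,::-1])
E
```

```text
t: 12.35
ee_pos: [510.3, 22.7, 201.4]
orientation: [-3.091, -0.562, 0.003]
ft_force: [0.5, -0.1, -0.0]
width: 43.0
grasp_force: 0.0
[-57.15   0.6  201.39] [ 0.49 -0.09 -0.04] 43.02228079533302 (np.float64(-0.0001944199647015421), array([-0., -0., -1.])) [365.19 122.79]
```

View pics/z8.png

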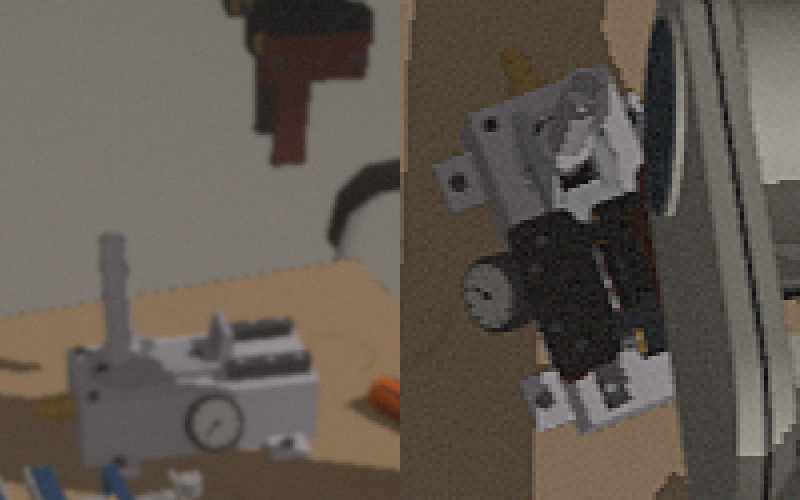

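The picture shows the fork home, with its tab at left crop (215,330) against the ring, and the tube raised with its top at (112,237). The finger midpoint is at side pixel (365,110), against a projected TCP of (365,123), so the real tip is again about 28 mm above the reported one. Move above the tube.

```bash
python3 -m creep '[{"translation":[50,0.6,0],"angular":[0,0,0],"jaw":0.7},{"translation":[90,0.6,0],"angular":[0,0,0],"jaw":0.7},{"translation":[109,0.6,0],"angular":[0,0,0],"jaw":0.7},{"translation":[109,0.6,0],"angular":[0,0,0],"jaw":0.7},{"translation":[109,0.6,0],"angular":[0,0,0],"jaw":0.7},{"translation":[109,0.6,40],"angular":[0,0,0],"jaw":0.7},{"translation":[109,0.6,40],"angular":[0,0,0],"jaw":0.7},{"translation":[109,0.6,40],"angular":[0,0,0],"jaw":0.7}]'
python3 - <<'E'
from h import *
o=ctrl.get_obs();P=o["ee_pos"];print(inblk(P),o["width"])
im=ctrl.get_image("side").astype(int);cv2.imwrite("pics/h9.png",im[...,::-1])
m=(im[...,0]>im[...,1]*1.35)&(im[...,0]<110)
for r in range(90,150,3):
    print(r,"".join("#" if m[r,c] else ("d" if im[r,c].sum()<130 else ".") for c in range(275,345)))
h=o["width"]/2
for n,y in(("near out",h+13.5),("far in",-h)):
    for dz in(0,28):print(n,dz,proj("side",blk(52,y,P[2]+dz)))
print("tube top",proj("side",blk(52,0,168.5)))
print([d["rect"] for d in ctrl.look_for("side","tube")[:1]])
E
```

```text
t: 13.45
ee_pos: [613.4, 60.3, 163.7]
orientation: [3.091, 0.562, 0.001]
ft_force: [0.9, -0.9, 0.6]
width: 61.4
grasp_force: 0.0
[ 52.52  -0.5  163.7 ] 61.427336447031266
90 ...........dddddddddddddddddddddddddddddddddddddddddddd...............
93 ............ddd#.#dd#d.#ddd########.####################..............
96 ..............#####################################.###...............
99 .............d######..######.####################.....................
102 ...............#.......##########################.....#...............
105 ...............####..##################################...............
108 .................#######################.###..........................
111 ....................#.dd..#####..####.................................
114 .....................dddd######..###..................................
117 ......................dd#.###.#######.................................
120 ......................ddd############.................................
123 ......................ddd.###########.................................
126 ..........................###########.................................
129 ...........................##########.................................
132 ..........................###########.................................
135 ...........................######.##..................................
138 ..........................###########.................................
141 ..........................#####.##....................................
144 ......................................................................
147 ......................................................................
near out 0 [307.55 158.83]
near out 28 [307.44 144.2 ]
far in 0 [301.24 138.35]
far in 28 [301.03 124.2 ]
tube top [303.71 144.04]
[[294.3, 143.4, 309.8, 197.4]][ WARN:0@1.054] global loadsave.cpp:1063 imwrite_ Unsupported depth image for selected encoder is fallbacked to CV_8U.
```

Offset confirmed: 29 mm in z, centred in x and y. Descend 67 mm and grip.

```bash
python3 -m creep '[{"translation":[0,-0.5,25],"angular":[0,0,0],"jaw":0.7},{"translation":[0,-0.5,50],"angular":[0,0,0],"jaw":0.7},{"translation":[0,-0.5,67],"angular":[0,0,0],"jaw":0.7},{"translation":[0,-0.5,67],"angular":[0,0,0],"jaw":0.7},{"translation":[0,-0.5,67],"angular":[0,0,0],"jaw":0.35},{"translation":[0,-0.5,67],"angular":[0,0,0],"jaw":0},{"translation":[0,-0.5,67],"angular":[0,0,0],"jaw":0},{"translation":[0,-0.5,67],"angular":[0,0,0],"jaw":0}]'
```

```text
t: 14.55
ee_pos: [613.4, 61.0, 96.1]
orientation: [3.091, 0.562, 0.001]
ft_force: [0.1, 0.2, 0.3]
width: 24.9
grasp_force: 0.0
```

```bash
python3 -c "
from h import *
o=ctrl.get_obs();print(inblk(o['ee_pos']),o['width'],o['grasp_force'],o['ft_force'],o['moment'])"
```

```text
[52.83  0.1  96.13] 24.941124805302458 0.0 [0.11 0.21 0.35] [-0.    0.02  0.  ]
```

Still closing. Finish the grip, then lift slowly.

```bash
python3 -m creep '[{"translation":[0,0,0],"angular":[0,0,0],"jaw":0},{"translation":[0,0,0],"angular":[0,0,0],"jaw":0},{"translation":[0,0,0],"angular":[0,0,0],"jaw":0},{"translation":[0,0,0],"angular":[0,0,0],"jaw":0},{"translation":[0,0,-2],"angular":[0,0,0],"jaw":0},{"translation":[0,0,-5],"angular":[0,0,0],"jaw":0},{"translation":[0,0,-8],"angular":[0,0,0],"jaw":0},{"translation":[0,0,-12],"angular":[0,0,0],"jaw":0}]'; python3 -c "
from h import *
o=ctrl.get_obs();print(inblk(o['ee_pos']),o['width'],o['grasp_force'],o['ft_force'],o['moment'])"
```

```text
t: 15.55
ee_pos: [613.2, 60.9, 108.0]
orientation: [-3.091, -0.562, 0.0]
ft_force: [0.7, 0.2, -0.9]
width: 19.6
grasp_force: 30.0
[ 52.61   0.17 107.97] 19.583922896829275 29.999739825725555 [ 0.67  0.24 -0.87] [ 0.05 -0.11  0.02]
```

```bash
python3 -m creep '[{"translation":[0,0,-8],"angular":[0,0,0],"jaw":0},{"translation":[0,0,-16],"angular":[0,0,0],"jaw":0},{"translation":[0,0,-26],"angular":[0,0,0],"jaw":0},{"translation":[0,0,-45],"angular":[0,0,0],"jaw":0},{"translation":[0,0,-65],"angular":[0,0,0],"jaw":0},{"translation":[0,0,-85],"angular":[0,0,0],"jaw":0},{"translation":[0,0,-100],"angular":[0,0,0],"jaw":0},{"translation":[0,0,-100],"angular":[0,0,0],"jaw":0}]'
python3 - <<'E'
from h import *
o=ctrl.get_obs();P=o["ee_pos"];print(inblk(P),o['width'],o['grasp_force'],o['ft_force'])
f=P.copy();f[2]=135.5
for c in("side","top"):
    im=ctrl.get_image(c);cv2.imwrite(f"pics/l_{c}.png",im[...,::-1])
    print(c,[(d["rect"],d["score"]) for d in ctrl.look_for(c,"tube")[:2]],"foot",proj(c,f),"tubetop",proj(c,f+[0,0,145]))
    for l in("open_jar","lidded_jar","fork_tab"):print(l,[(d["rect"],d["score"]) for d in ctrl.look_for(c,l)[:1]])
print("to jar",tool((474.5,304.5,P[2])))
E
```

```text
t: 16.55
ee_pos: [614.1, 61.0, 209.6]
orientation: [3.091, 0.562, 0.005]
ft_force: [0.4, 0.4, -1.5]
width: 19.5
grasp_force: 30.0
[ 53.47  -0.06 209.56] 19.520012892440423 29.999735355377197 [ 0.37  0.45 -1.5 ]
side [([294.2, 84.3, 311.1, 162.9], 0.82), ([400.8, 200.1, 471.0, 244.2], 0.75)] foot [303.09 160.48] tubetop [302.09  83.27]
open_jar [([331.8, 267.2, 379.5, 333.6], 0.56)]
lidded_jar [([298.2, 323.7, 346.7, 401.7], 0.75)]
fork_tab [([288.5, 176.2, 345.7, 206.5], 0.85)]
top [] foot [380.1 193.8] tubetop [390.24 173.72]
open_jar [([245.7, 245.8, 275.5, 279.8], 0.68)]
lidded_jar [([181.1, 232.4, 212.9, 267.5], 0.92)]
fork_tab [([360.3, 195.4, 395.0, 239.8], 0.62)]
to jar [ -43.94 -276.73   -2.12]
```

Tube is out: foot at side (303,161) as predicted, fork still home. Move over the jar.

```bash
python3 -m creep '[{"translation":[-4,-28,0],"angular":[0,0,0],"jaw":0},{"translation":[-11,-70,0],"angular":[0,0,0],"jaw":0},{"translation":[-19,-120,0],"angular":[0,0,0],"jaw":0},{"translation":[-27,-170,0],"angular":[0,0,0],"jaw":0},{"translation":[-34,-215,0],"angular":[0,0,0],"jaw":0},{"translation":[-40,-250,0],"angular":[0,0,0],"jaw":0},{"translation":[-43,-270,0],"angular":[0,0,0],"jaw":0},{"translation":[-44,-277,0],"angular":[0,0,0],"jaw":0}]'; python3 -m creep '[{"translation":[0,0,0],"angular":[0,0,0],"jaw":0},{"translation":[0,0,0],"angular":[0,0,0],"jaw":0},{"translation":[0,0,8],"angular":[0,0,0],"jaw":0},{"translation":[0,0,16],"angular":[0,0,0],"jaw":0},{"translation":[0,0,24],"angular":[0,0,0],"jaw":0},{"translation":[0,0,30],"angular":[0,0,0],"jaw":0},{"translation":[0,0,30],"angular":[0,0,0],"jaw":0},{"translation":[0,0,30],"angular":[0,0,0],"jaw":0}]'
python3 - <<'E'
from h import *
o=ctrl.get_obs();P=o["ee_pos"];print(P,o['width'],o['ft_force'],yawerr())
f=P.copy();f[2]=P[2]-74
im=ctrl.get_image("side").astype(int)
print([(d["rect"],d["score"]) for d in ctrl.look_for("side","tube")[:2]],"foot",proj("side",f),"top",proj("side",f+[0,0,145]))
print("jar",[(d["rect"],d["score"]) for d in ctrl.look_for("side","open_jar")[:1]])
print("rim centre at 474.7,305",proj("side",(474.7,305,88)),[proj("side",(474.7+26*np.cos(a),305+26*np.sin(a),88)).round(1) for a in(0,1.57,3.14,-1.57)])
cv2.imwrite("pics/j.png",im[...,::-1].astype(np.uint8))
g=im.sum(2)//3
for r in range(232,296,2):print(r," ".join("%3d"%g[r,c] for c in range(328,390,2)))
E
```

```text
t: 18.05
ee_pos: [474.3, 305.3, 207.8]
orientation: [3.09, 0.564, 0.0]
ft_force: [-0.4, -0.4, -1.9]
width: 19.4
grasp_force: 30.0
t: 19.05
ee_pos: [474.7, 304.9, 177.9]
orientation: [-3.091, -0.562, -0.0]
ft_force: [-0.5, 0.9, -0.6]
width: 19.6
grasp_force: 30.0
[474.67 304.86 177.89] 19.62894161543271 [-0.51  0.91 -0.59] (np.float64(-0.00013177781420703472), array([ 0., -0., -1.]))
[([350.1, 198.7, 374.0, 278.2], 0.57)] foot [361.11 270.85] top [366.6  187.12]
jar [([332.9, 266.8, 381.1, 335.8], 0.76)]
rim centre at 474.7,305 [360.54 279.04] [array([343.2, 276.8]), array([358.1, 290.8]), array([378. , 281.3]), array([362.8, 267.9])]
232  78  80  76  77  78 104 109 111 118 119 117 121 120 109  90  91  97 106 122 135 132 120 121 120 118 121 124 120 123 123 123
234  74  74  73  73  75  76  74  80  88  86  84  91  91  91  86  93  97 109 123 132 128  93  94  91  95 108 105 101 111 109 104
236  74  72  76  73  73  73  73  76  74  74  71  71  75  77  87  93  99 110 124 132 124  86  74  70  74  74  73  76  75  77  73
238  89  94 102  91  74  76  75  71  72  72  72  75  78  85  89  92  98 11
[... 2937 characters left out ...]
 118 118 115 117 117 116 116 122 146 131 124 123 123 122 124
286 122 124 125 123 122 119 122 124 134 137 135 131 129 127 124 123 120 119 117 116 117 116 121 133 143 138 126 122 123 124 124
288 122 121 122 122 120 119 127 125 125 132 136 134 131 128 125 122 120 119 119 117 121 129 136 133 139 148 128 123 123 125 125
290 124 125 121 123 117 120 130 129 125 126 126 133 134 134 128 127 129 127 127 133 135 137 135 134 139 152 134 123 125 123 123
292 122 121 124 124 118 123 128 133 129 126 127 124 124 127 129 131 130 131 134 132 134 134 137 140 141 148 137 123 122 123 124
294 123 123 124 124 116 122 131 134 134 133 126 127 124 121 123 125 125 126 129 132 132 138 148 152 144 145 135 127 124 123 124
```

The tube centre (col 362) sits about 2 px right of the jar mouth centre (about 359.5), so shift 3 mm in world +x and lower gently.

```bash
python3 -m creep '[{"translation":[2.8,1,0],"angular":[0,0,0],"jaw":0},{"translation":[2.8,1,5],"angular":[0,0,0],"jaw":0},{"translation":[2.8,1,12],"angular":[0,0,0],"jaw":0},{"translation":[2.8,1,19],"angular":[0,0,0],"jaw":0},{"translation":[2.8,1,26],"angular":[0,0,0],"jaw":0},{"translation":[2.8,1,33],"angular":[0,0,0],"jaw":0},{"translation":[2.8,1,40],"angular":[0,0,0],"jaw":0},{"translation":[2.8,1,45],"angular":[0,0,0],"jaw":0}]'
python3 - <<'E'
from h import *
o=ctrl.get_obs();P=o["ee_pos"];print(P,o['width'],o['ft_force'])
im=ctrl.get_image("side").astype(int)
print("jar",[(d["rect"],d["score"]) for d in ctrl.look_for("side","open_jar")[:1]],[(d["rect"],d["score"]) for d in ctrl.look_for("side","tube")[:1]])
g=im.sum(2)//3
for r in range(260,310,3):print(r," ".join("%3d"%g[r,c] for c in range(336,384,2)))
E
```

```text
t: 20.2
ee_pos: [477.4, 304.7, 132.2]
orientation: [3.091, 0.562, -0.001]
ft_force: [0.2, 0.4, -1.0]
width: 19.4
grasp_force: 30.0
[477.4  304.73 132.23] 19.385979388029483 [ 0.21  0.37 -1.03]
jar [([334.4, 270.0, 381.1, 334.8], 0.69)] [([348.2, 218.1, 370.0, 291.2], 0.71)]
260  71  70  69  71  72  69  70  73  83  91  96 105 116 131 129  88  73  71  71  68  67  70  70  70
263  71  72  73  71  70  68  72  81  85  90  94 106 119 133 141 142  96  72  70  71  71  69  70  73
266  72  70  73  70  74  71  78  90  85  92  96 106 122 133 143 156 139  75  71  72  71  72  70  72
269  72  72  73  73  73  75  87 113 130 116 114 118 130 147 156 153 118  76  72  72  70  69  70  71
272  72  74  72  74  92 117 118 103 103 118 129 139 143 142 138 117 100  96  88  73  70  70  70  70
275  72  76  77  96 116 111 108 105  91  91  97 100 110 118 135 103  88  86  90  91  79  70  72  66
278 111 108 115 133 133 127 110 107  96  92  96 103 117 132 136 107  97  95  98  97 102  92  86  87
281 122 122 121 137 136 133 131 126 104  91  93 105 120 134 138 122 115 115 115 123 134 125 122 123
284 123 121 119 130 142 1
[... 174 characters left out ...]

290 118 119 128 129 124 126 127 129 120 109 114 142 154 161 146 132 135 137 134 131 138 149 132 124
293 119 120 124 134 133 126 127 125 114 102 109 116 125 120 119 129 133 132 141 145 140 146 136 126
296 118 120 127 134 136 136 139 132 128 115 111 112 117 119 128 131 141 149 154 151 147 144 133 125
299 117 121 129 133 133 137 141 142 144 143 142 143 147 146 148 150 151 152 149 148 140 146 129 125
302 111 122 126 128 131 133 134 138 142 142 141 146 144 144 146 143 147 146 145 142 139 143 131 122
305  82 102 110 117 118 125 128 133 141 144 145 151 151 147 144 139 139 140 139 139 139 141 127 123
308  82 103 114 122 132 131 132 127 126 132 132 136 140 147 147 148 147 141 137 134 138 134 123 124
```

Tube is centred in the mouth (359/359), no contact force. Continue down.

```bash
python3 -m creep '[{"translation":[0,0,8],"angular":[0,0,0],"jaw":0},{"translation":[0,0,17],"angular":[0,0,0],"jaw":0},{"translation":[0,0,26],"angular":[0,0,0],"jaw":0},{"translation":[0,0,34],"angular":[0,0,0],"jaw":0},{"translation":[0,0,40],"angular":[0,0,0],"jaw":0},{"translation":[0,0,45],"angular":[0,0,0],"jaw":0},{"translation":[0,0,49],"angular":[0,0,0],"jaw":0},{"translation":[0,0,51],"angular":[0,0,0],"jaw":0}]'
```

```text
t: 21.35
ee_pos: [477.5, 304.8, 81.6]
orientation: [3.091, 0.562, -0.0]
ft_force: [0.5, 0.5, -0.8]
width: 19.9
grasp_force: 30.0
```

```bash
python3 -m creep '[{"translation":[0,0,0.5],"angular":[0,0,0],"jaw":0},{"translation":[0,0,1],"angular":[0,0,0],"jaw":0},{"translation":[0,0,1],"angular":[0,0,0],"jaw":0.25},{"translation":[0,0,1],"angular":[0,0,0],"jaw":0.28},{"translation":[0,0,1],"angular":[0,0,0],"jaw":0.32},{"translation":[0,0,1],"angular":[0,0,0],"jaw":0.38},{"translation":[0,0,1],"angular":[0,0,0],"jaw":0.46},{"translation":[0,0,1],"angular":[0,0,0],"jaw":0.6}]'
```

```text
t: 22.35
ee_pos: [477.5, 304.8, 80.8]
orientation: [-3.091, -0.562, -0.0]
ft_force: [-0.2, 0.0, 0.3]
width: 47.4
grasp_force: 0.0
```

```bash
python3 -m creep '[{"translation":[0,0,0],"angular":[0,0,0],"jaw":0.8},{"translation":[0,0,0],"angular":[0,0,0],"jaw":1},{"translation":[0,0,0],"angular":[0,0,0],"jaw":1},{"translation":[0,0,0],"angular":[0,0,0],"jaw":1},{"translation":[0,0,-10],"angular":[0,0,0],"jaw":1},{"translation":[0,0,-25],"angular":[0,0,0],"jaw":1},{"translation":[0,0,-45],"angular":[0,0,0],"jaw":1},{"translation":[0,0,-70],"angular":[0,0,0],"jaw":1}]'; python3 -m creep '[{"translation":[0,0,-40],"angular":[0,0,0],"jaw":1},{"translation":[0,0,-80],"angular":[0,0,0],"jaw":1},{"translation":[0,0,-80],"angular":[0,0,0],"jaw":1},{"translation":[0,40,-80],"angular":[0,0,0],"jaw":1},{"translation":[0,90,-80],"angular":[0,0,0],"jaw":1},{"translation":[0,140,-80],"angular":[0,0,0],"jaw":1},{"translation":[0,190,-80],"angular":[0,0,0],"jaw":1},{"translation":[0,220,-80],"angular":[0,0,0],"jaw":1}]'
python3 - <<'E'
from h import *
o=ctrl.get_obs();print(o["ee_pos"],o["ft_force"])
for c in("side","top"):
    im=ctrl.get_image(c);cv2.imwrite(f"pics/end_{c}.png",im[...,::-1])
    old=cv2.imread(f"pics/{c}0.png")[...,::-1]
    d=(np.abs(im.astype(int)-old).max(2)>45).astype(np.uint8)
    n,_,st,_=cv2.connectedComponentsWithStats(cv2.morphologyEx(d,cv2.MORPH_OPEN,np.ones((3,3))));print(c,[s.tolist() for s in st[1:] if s[4]>25])
    for l in("tube","open_jar","lidded_jar","fork_tab","driver_a","nose_pliers","side_cutter","tape_roll"):print(l,[(np.round(d["rect"]).tolist(),round(d["score"],2)) for d in ctrl.look_for(c,l)[:2]])
E
```

```text
t: 23.35
ee_pos: [477.5, 304.8, 152.3]
orientation: [-3.091, -0.562, -0.001]
ft_force: [0.2, 0.3, -0.5]
width: 87.9
grasp_force: 0.0
t: 24.35
ee_pos: [555.0, 96.7, 230.5]
orientation: [3.091, 0.56, -0.001]
ft_force: [0.2, 0.1, 0.3]
width: 87.9
grasp_force: 0.0
[555.03  96.7  230.52] [0.2  0.08 0.28]
side [[305, 0, 65, 123, 4743], [518, 0, 11, 13, 114], [534, 0, 14, 24, 228], [587, 0, 40, 40, 1316], [596, 43, 25, 19, 252], [625, 57, 15, 54, 514], [310, 165, 49, 20, 599], [260, 171, 43, 17, 505], [355, 181, 93, 59, 2003], [131, 195, 44, 47, 1306], [286, 202, 40, 9, 184], [237, 211, 23, 6, 88], [333, 210, 17, 18, 242], [240, 220, 25, 30, 422], [305, 231, 6, 7, 33], [332, 231, 87, 34, 1646], [278, 236, 17, 13, 155], [307, 239, 16, 8, 92], [234, 242, 9, 5, 36], [413, 246, 96, 32, 1689], [320, 253, 8, 4, 27], [274, 305, 21, 9, 129]]
tube [([351.0, 242.0, 367.0, 289.0], 0.9)]
open_jar [([334.0, 267.0, 380.0, 338.0], 0.94)]
lidded_jar [([298.0, 325.0, 349.0, 400.0], 0.68)]
fork_tab [([289.0, 176.0, 348.0, 204.0], 0.91), ([333.0, 269.0, 380.0, 338.0], 0.73)]
driver_a [([401.0, 203.0, 470.0, 2
[... 752 characters left out ...]
80, 260, 5, 7, 29], [391, 292, 20, 24, 287], [397, 372, 13, 20, 92], [429, 376, 56, 63, 1224], [396, 388, 7, 4, 26], [435, 428, 39, 10, 298], [371, 447, 41, 12, 368], [361, 454, 8, 10, 60], [623, 467, 17, 13, 114], [375, 468, 43, 12, 414]]
tube [([250.0, 255.0, 262.0, 269.0], 0.67), ([379.0, 209.0, 391.0, 219.0], 0.65)]
open_jar [([245.0, 248.0, 275.0, 283.0], 0.87)]
lidded_jar [([180.0, 232.0, 214.0, 267.0], 0.9)]
fork_tab [([377.0, 210.0, 390.0, 217.0], 0.6)]
driver_a [([366.0, 331.0, 382.0, 354.0], 0.5)]
nose_pliers [([317.0, 287.0, 367.0, 347.0], 0.67)]
side_cutter [([272.0, 297.0, 326.0, 336.0], 0.9), ([179.0, 231.0, 216.0, 269.0], 0.21)]
tape_roll [([258.0, 120.0, 304.0, 170.0], 0.95)]
```

The tube is standing in the open jar (side 351–367 × 242–289). The jars and tools are where they started, the fork is home and the arm is clear.

```bash
python3 -c "
from workcell import ctrl
print(ctrl.close_job())"
```

```text
the job is handed in; nothing more can be done
None
```

The job is handed in at about 25 s of the 53 s: the fork is at its home stop, and the tube is out of the port and standing in the open jar; the final detections show the jars and tools where they started.

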